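Unlock the marking jig and take out the gold bar

TASK

Release the gold bar from the marking jig: pull the sprung T-knob up clear of its notch, turn it without forcing it anticlockwise (seen from above) to its other notch and let it drop fully home, then slide the clamp jaw all the way back by its post. Lift the bar out and set it down gently, flat on the floor of the wooden tray; do not drop it, and leave the other things on the bench where they are.

Things in the scene. Friction and masses are not known exactly. Their poses are not given: they have to be found in the camera images.
- jig: Marking jig bolted to the bench: grey base plate 235 x 150 x 12 mm carrying steel parts. Origin on the bench under the plate's centre line; x runs along the plate from the knob end to the bar end (plate spans x -130 to 105 mm), z up. In this frame, all on y = 0: knob axis at x -85.5, jaw post at x -3 when clamped, bar centre at x 45.
- nest (a point): Centre of the anvil top the bar lies on, 22 mm above the bench, axes as the jig's. Anvil 26 (x) x 70 (y) mm, 10 high. Stops round the bar: two on its +x side (x 20.5 to 32.5, each 20 wide at y -34 and +34, 16 above the anvil, 48 mm open between them) and one at each end (y 44 to 52 either way, x -12 to 12, 14 above the anvil). Between them the bar's long sides are free down to the plate, 10 below.
- knob_grip (a point): Centre of the T-knob's black crossbar, on the knob's upright axis, 69 mm above the bench when down. Crossbar level, 60 long, 14 wide, 18 mm high; below it a 12 mm stem, then a 22 mm hub whose top is 46 mm above the bench. x axis lies along the crossbar, towards the locking arm's side; z up.
- knob_arm (a point): End of the locking arm fixed to the knob's foot: steel, 12 x 12 mm, level, reaching 68.5 mm from the axis, 20 to 32 mm above the bench. With the knob at 0 it points along the jig's x and its end stands 1.5 mm behind the jaw, which then cannot slide back.
- knob_lift (a joint): How far the knob is pulled straight up, m: 0 fully home in a notch, stop at 0.016. A spring pulls it down with 4 N at 0 and 9 N at 0.016, plus 2 N of weight. It must rise more than 0.009 to clear the land between the two notches; let go over the land, it rests there at 0.009.
- knob_turn (a joint): Turn of the knob about the vertical, rad, growing anticlockwise seen from above: about 0 in the locking notch (start), 1.31 in the release notch; each notch leaves about 0.08 of play either way, and the turn stops at 1.41. Nearly free to turn when pulled up.
- jaw (a joint): How far the clamp jaw is slid back from the bar towards the knob, along the jig's -x, m: 0 clamped (start), 0.042 fully back. About 3 N of friction, no spring; it stays where it is left. Blocked by the locking arm until the knob is turned to its release notch.
- jaw_post (a point): On the axis of the upright post on the jaw, 85 mm above the bench, under its black cap (18 mm wide, 5 high). Post 14 mm in diameter, from the jaw's top (42.5 above the bench) to 85; moves with the jaw. Jaw block 40 (x) x 50 (y) mm; its front face is 27.5 mm ahead (jig +x) of the post's axis, and a lip at its top, 6 thick, reaches 8 mm further over the bar and holds it down.
- bar: The gold bar in the jig: 38 (x) x 85 (y) x 13 mm (z), about 0.8 kg. Origin at the centre of its underside.
- tray: Open wooden tray, 190 (x) x 150 (y) x 22 mm outside, walls 6 mm, loose on the bench, 1.5 kg; left or right of the jig. Origin at the centre of its underside.
- tray_in (a point): Centre of the tray's inner floor (178 x 138 mm), axes as the tray's; the walls stand about 16 mm above it.
- mould: Dark iron casting mould with two hollows, 170 x 110 x 50 mm, on the other side of the jig from the tray. Bystander. Origin under its centre.
- jar: Closed jar, 70 mm in diameter, 90 mm high. Bystander. Origin under its centre.
- crucible: Open clay crucible, 90 mm across, 100 mm high. Bystander. Origin under its centre.
- hammer: Hammer lying on the bench, 260 mm long. Bystander.
- brush: Brush lying on the bench, 200 mm long. Bystander.
- punch: Steel punch lying on the bench, 100 mm long, 16 mm thick. Bystander.
There are look-alikes about, which are no part of the job. There is more than one size of the bar; the one meant has the size given above.

How it is judged (in metres and radians):
On the way, in this order (a step that is already met when the one before it is completed fails the run):
1. the knob is pulled up clear of its notch (value of joint knob_lift above 0.0085 m), for 0.1 s.
2. the knob has dropped fully home in the release notch (value of joint knob_turn above 1.19 rad and value of joint knob_lift below 0.003 m), for 0.2 s.
3. the jaw is slid all the way back while the bar lies in the jig (value of joint jaw above 0.037 m and distance of bar from where it was at the start of the episode below 0.015 m), for 0.2 s.
At the end, for the whole second after the job is handed in: The knob is in its release notch (turned past 1.19 rad, less than 3 mm from fully down), the jaw is slid back at least 35 mm, and the bar lies still, released and flat (tilt under 0.08 rad) on the tray's floor (its underside within 5 mm of it) (all of step 2 and value of joint jaw above 0.035 m and x of bar in the frame of tray_in between -0.085 and 0.085 m and y of bar in the frame of tray_in between -0.065 and 0.065 m and z of bar in the frame of tray_in between -0.005 and 0.005 m and angle between bar's own z axis and vertical below 0.08 rad and linear speed of bar below 0.02 m/s and contact force between bar and the fingers below 0.2 N); the robot touches nothing.
It fails at once if the knob is forced round while not pulled up (turned 0.3 to 1.0 rad with less than 5 mm of lift) (value of joint knob_turn between 0.3 and 1 rad and value of joint knob_lift below 0.005 m).
It fails at once if the bar is dropped (falls freely faster than 0.65 m/s, about 20 mm of fall) (linear speed of bar above 0.65 m/s and contact force between bar and the fingers below 0.2 N).
It fails at once if a bystander is moved by more than 50 mm (distance of any of mould, jar, crucible, hammer, brush, punch from where it was at the start of the episode above 0.05 m).
It also fails if it takes over 64 s, if anything falls off the work surface, if the arm or the gripper's body presses on something with over 40 N, if the wrist force passes 120 N, or if a joint passes its speed limit or range.

ROBOT

A 6-joint arm with a two-finger parallel gripper is mounted at the origin on the work surface. World frame = base frame: x ahead of the robot, y to its left, z up, the work surface at z = 0. Lengths are in mm, angles in degrees, forces in N, time in s.
With the tool pointing down it reaches from about 350 to 850 mm from the base axis. Payload 8.1 kg.
Tool frame: the origin (TCP) lies midway between the tips of the shut fingers; the grasp point (between the pads) lies 19 mm behind it; x points along the fingers, y is the direction in which the jaws open and shut, and the axes are right-handed (so a half turn about x gives the same grasp; the last joint's range is limited). The gripper opens to 85 mm and grips with 20 to 120 N. Pads are 22 mm wide; open, the fingers measure 114 mm over their backs; the gripper's body (76 mm by 85 mm) begins 54 mm behind the grasp point. The pads swing forward as they close: fully open they stand 13 mm farther back than shut.
Start: joints at [-78.174, 7.471, 85.268, -0, 87.261, -4.893], TCP at [172.626, -574.635, 231.292] pointing down, gripper open.
Joint ranges: [-169.43, 169.43], [-51.17, 129.36], [1.28, 143.12], [-76.62, 256.62], [0, 156.53], [-152.29, 152.29]. Speed limits (degrees/s): [136.94, 136.94, 159.86, 180, 180, 180].

INTERFACE

Orientations are given as [roll, pitch, yaw] about the fixed x, y, z axes, in that order (R = Rz(yaw) Ry(pitch) Rx(roll)).
In Python, from bench import sense, snapshot, hand_in gives the robot as it stands.
- The arm moves only by the tool drive_tool, never from a script. Its argument "deltas" is a list of rows, each a list of 7 numbers: the closure in counts, from 0 (fully open) to 255 (shut), then the shift along the tool's x, y, z in m, then the turn, a rotation vector about the tool's x, y, z in rad. A call has exactly 10 rows; each row is the pose to reach, as a shift and turn from the pose commanded when the call began, along the tool's axes at that moment; what a row does not reach only later rows make up. A row lasts 1/12 s, in which the tool goes at most 41.7 mm and 7.16 degrees, less where a joint would pass 70% of its speed; a pose out of reach is approached as far as the arm can. A call with a gripper value outside its range is refused whole. The fingers move at their own pace and stop on an object; "squeeze" is the grip in N (left out, the last holds). Time passes only in rows, so rows that repeat a pose let the fingers close, or fill a call up. It gives the time, the measured TCP pose, the force and the opening at its end, in the units of the state.
- sense(): the state, without advancing time (a new reading comes with each control period).
- snapshot(name): name is "scene" or "top" or "wrist"; returns a dict with "frame" (480x640x3 uint8, blue, green, red), "fx", "fy", "cx", "cy" (pixels), "rvec" (rotation vector, rad) and "tvec" (3), from world to camera coordinates, as OpenCV has them. Camera axes: x right, y down, z forward; pixel columns grow to the right and rows downward; lengths in mm; the calibration is good to about 2 mm. A picture is of the moment at which its call begins. There is no depth.
- hand_in(): hands the job in, once; it reports no verdict.
The state is a dict: "time": time; "joint_pos": joint angles; "qd": joint speeds; "joint_efforts": joint torques, N m; "tool_pos": TCP position; "tcp_rot": TCP orientation; "ft_force": force on the tool from outside, world axes, zero at the start; "wrist_torque": the same for the moment, N m; "finger_gap": finger opening in mm.
Only numpy, scipy, OpenCV 4.12 (cv2) and the standard library are available. Lean on these libraries where they do the work, as an engineer would, in place of code of your own. Each camera call takes 0.05 s, during which the arm holds its last target.

## Working session

There is one attempt and no reset: what is moved stays moved. The work goes in short steps, Python scripts to look and compute and a tool call to move; the robot and the scene stay as the last step left them, time stands still between calls to the robot, and variables do not carry over. Pictures are saved under pics/ and viewed, and the job is handed in when it is done.

Besides the shell and the picture viewer there is one more tool, called after "Call:" as name(argument=value, ...) on one line, values as JSON. drive_tool: Moves the arm, as the interface text tells. Its arguments: {"type":"object","properties":{"deltas":{"type":"array","items":{"type":"array","items":{"type":"number"}}},"squeeze":{"type":"number"}},"required":["deltas"]}

```bash
mkdir -p pics; ls; python3 - <<'E'
from bench import sense,snapshot
import cv2
s=sense();print(s)
for n in("scene","top","wrist"):
    d=snapshot(n);cv2.imwrite(f"pics/{n}0.png",d["frame"]);print(n,d["fx"],d["fy"],d["cx"],d["cy"],d["rvec"],d["tvec"])
E
```

```text
pics
{'time': 0.0, 'joint_pos': array([-7.81747891e+01,  7.51560228e+00,  8.53281829e+01,  5.49526630e-04,
        8.72612844e+01, -4.89109202e+00]), 'qd': array([-0.11534562,  0.16654759,  0.0487603 ,  0.03193406,  0.13835967,
       -0.04329355]), 'joint_efforts': array([-1.43271977e-04, -5.69404435e+01, -5.00547159e+01, -2.67096984e-04,
        1.50760717e-02,  1.76667163e-05]), 'tool_pos': array([ 172.51346361, -574.1015808 ,  230.24978314]), 'tcp_rot': array([-95.19038436,  89.89492901, 101.52589184]), 'ft_force': array([-0.44569405, -0.18779931, -0.17793585]), 'wrist_torque': array([ 0.01797096, -0.03883523,  0.02680633]), 'finger_gap': 85.32515956796762}
scene 599.1744921659804 599.1744921659804 317.6187392943529 242.97997389560769 [ 1.75812171  1.99585171 -0.65549193] [  97.31630013 -340.74116502 1615.66173091]
top 445.29295007508944 445.29295007508944 315.61943672810946 238.26120040776044 [ 2.18739202 -2.12264941  0.17456461] [-42.21285672 488.9072625  938.72938659]
wrist 335.5480736398478 335.5480736398478 322.1356634453668 231.50931326185258 [-2.33216495  1.73416921  0.24734458] [-598.89507595  -35.86045917  377.54649384]
```

View pics/scene0.png

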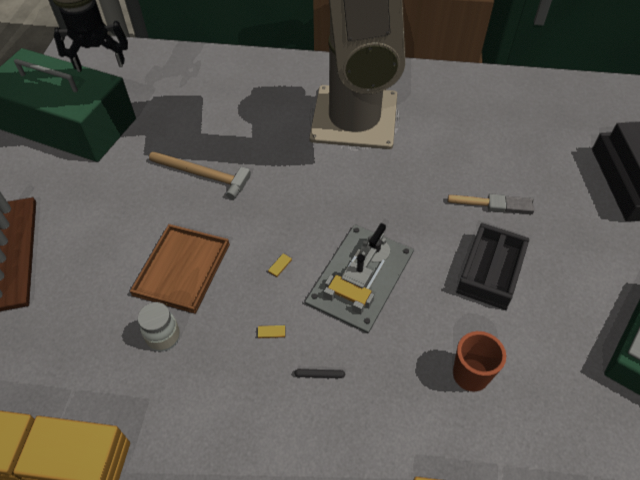

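View pics/top0.png

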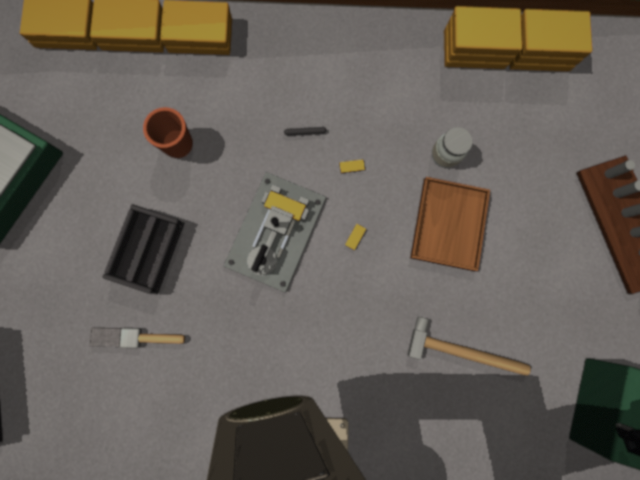

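View pics/wrist0.png

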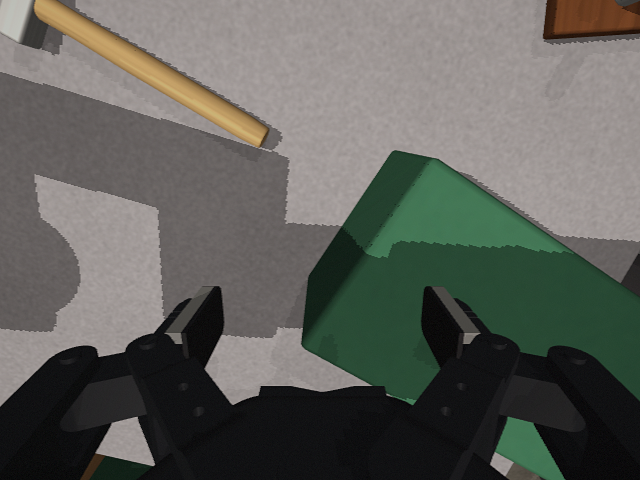

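Top view: the jig is at (275,233) with the bar clamped at (285,206). Small gold bars on the bench at (352,166) and (356,237), and big gold stacks along the top edge, are look-alikes. The tray is at (451,224), the mould at (145,248). I choose the bar in the jig and check it in a crop.

```bash
python3 - <<'E'
import cv2
t=cv2.imread("pics/top0.png");s=cv2.imread("pics/scene0.png")
cv2.imwrite("pics/jt.png",cv2.resize(t[165:300,215:335],None,fx=5,fy=5,interpolation=cv2.INTER_CUBIC)[:600*2])
c=t[170:300,220:340];cv2.imwrite("pics/jt.png",cv2.resize(c,None,fx=4.6,fy=4.6,interpolation=cv2.INTER_CUBIC))
c=t[170:280,400:500];cv2.imwrite("pics/tt.png",cv2.resize(c,None,fx=5,fy=5,interpolation=cv2.INTER_CUBIC))
c=s[215:335,295:425];cv2.imwrite("pics/js.png",cv2.resize(c,None,fx=5,fy=5,interpolation=cv2.INTER_CUBIC))
E
```

```text
(no output)
```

View pics/jt.png

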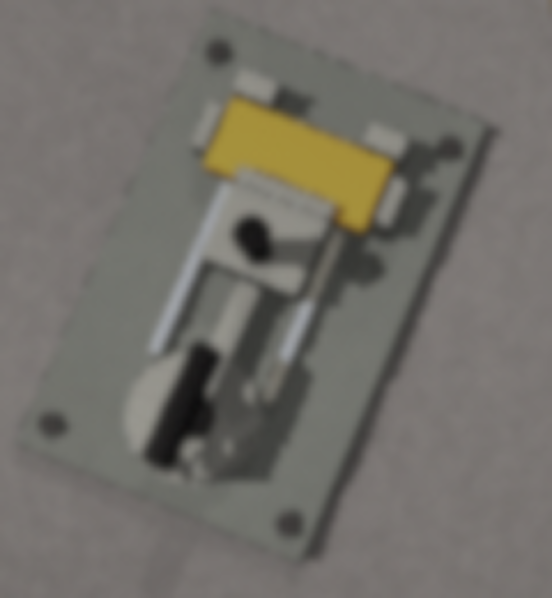

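View pics/tt.png

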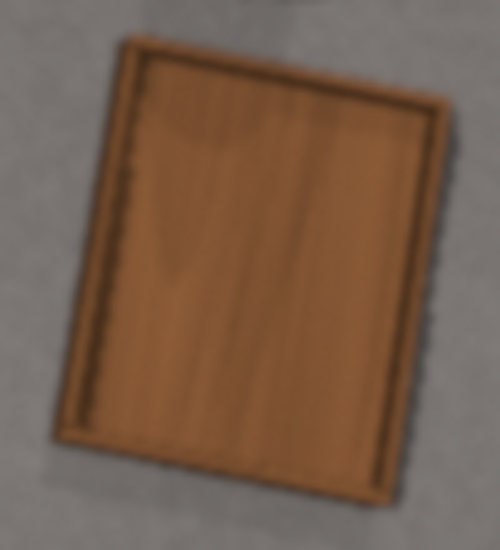

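View pics/js.png

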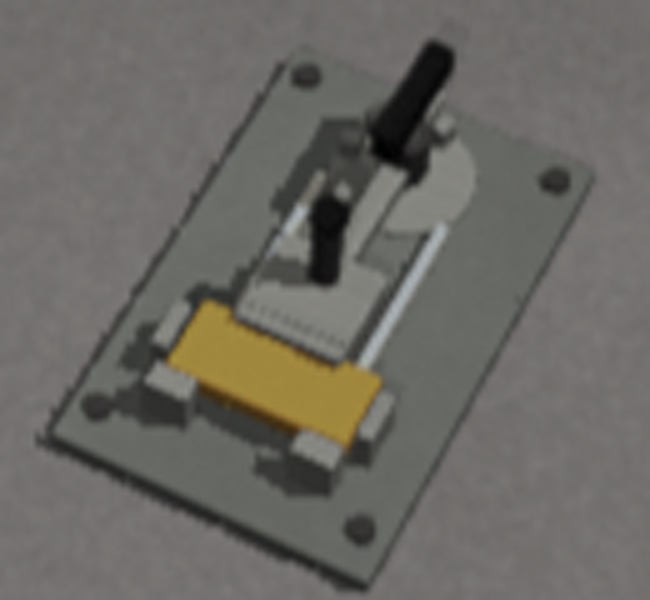

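The crop shows the bar held by the lip, with four stops round it, the crossbar at crop (180,405) and the post cap at (253,238). Now I'll fit the poses.

```bash
cat > h.py <<'E'
import numpy as np,cv2
from scipy.optimize import least_squares
from scipy.spatial.transform import Rotation as R
def proj(d,P):
    K=np.array([[d["fx"],0,d["cx"]],[0,d["fy"],d["cy"]],[0,0,1.]])
    return cv2.projectPoints(np.float64(P).reshape(-1,1,3),np.float64(d["rvec"]),np.float64(d["tvec"]),K,None)[0].reshape(-1,2)
def uncrop(uv,s,ox,oy): return (np.array(uv,float)+.5)/s-.5+np.array([ox,oy])
def pl(p,L):
    L=np.array(L,float);c,s=np.cos(p[2]),np.sin(p[2])
    return np.c_[p[0]+c*L[:,0]-s*L[:,1],p[1]+s*L[:,0]+c*L[:,1],L[:,2]]
def fit(obs,p0):
    f=lambda p:np.concatenate([(proj(d,pl(p,L))-uv).ravel()*(w) for d,L,uv,w in obs])
    r=least_squares(f,p0,x_scale=[100,100,1],loss="soft_l1");return r.x,r.fun,f(r.x)
E
python3 - <<'E'
from h import *
from bench import snapshot
T=snapshot("top");S=snapshot("scene")
np.savez("cams.npz",**{k+"_"+n:d[k] for n,d in(("T",T),("S",S)) for k in("fx","fy","cx","cy","rvec","tvec")})
C=[[105,75,12],[105,-75,12],[-130,-75,12],[-130,75,12]]
ut=uncrop([(213,8),(490,125),(305,556),(18,442)],4.6,220,170)
us=uncrop([(368,583),(48,432),(289,50),(595,178)],5,295,215)
for o in([(T,C,ut,1)],[(S,C,us,1)],[(T,C,ut,1),(S,C,us,1)]):
    x,_,r=fit(o,[500,80,-.4]);print(x[:2],np.degrees(x[2]),r.round(1))
p=x
K=[[-85.5,0,78],[-3,0,90],[45+19,42.5,35],[45+19,-42.5,35]]
print((proj(T,pl(p,K))-[220,170])*4.6,(proj(S,pl(p,K))-[295,215])*5)
print("knob",pl(p,K))
W=[[95,75,22],[95,-75,22],[-95,-75,22],[-95,75,22]]
ut=uncrop([(124,36),(452,100),(393,505),(55,438)],5,400,170)
x,_,r=fit([(T,W,ut,1)],[500,-300,-.2]);print("tray",x[:2],np.degrees(x[2]),r.round(1))
E
```

```text
[520.09459865  57.80233142] -20.971855481856124 [-0.1 -0.3  0.4 -0.8 -0.1  1.5 -0.1  0. ]
[521.8631972  57.6737865] -21.02537938198715 [-0.2  0.6 -0.3  0.7  1.1 -0.6 -0.2 -1.3]
[520.88418618  57.7288679 ] -20.948602496065522 [-0.  -0.6  0.4 -1.2 -0.   1.2 -0.1 -0.3 -0.1  0.2 -0.2  0.4  1.  -0.9
 -0.2 -1.7]
[[181.90569344 399.89358418]
 [252.65095805 229.01132472]
 [234.72471048  90.43229178]
 [397.21935261 157.3845822 ]] [[408.47113393  86.42754103]
 [325.66371454 210.10763011]
 [340.73863866 443.81622454]
 [158.49633391 361.12581225]]
knob [[441.03560564  88.29771128  78.        ]
 [518.0824816   58.8014589   90.        ]
 [595.848923    74.53774155  35.        ]
 [565.45884479  -4.84388823  35.        ]]
tray [ 536.11119891 -330.08532368] -9.660792309447814 [ 0.4 -0.6 -0.3 -0.5 -0.5  0.5  0.4  0.5]
```

```bash
cat >> h.py <<'E'
def tool(s=None):
    from bench import sense
    s=s or sense();return np.array(s["tool_pos"]),R.from_euler("xyz",s["tcp_rot"],degrees=True)
def goto(x,y,z,psi):
    """tool down, tool y at heading psi deg: print delta in tool axes m/rad"""
    p,Q=tool();a=np.radians(psi)
    M=np.c_[[0,0,-1],[np.cos(a),np.sin(a),0],[np.sin(a),-np.cos(a),0]]
    print("delta m",(Q.inv().apply(np.array([x,y,z])-p)/1000).round(4),"rot",(Q.inv()*R.from_matrix(M)).as_rotvec().round(4),"at",p.round(1),"psi",psi_now(Q).round(2))
def psi_now(Q): return np.degrees(np.arctan2(*Q.as_matrix()[[1,0],1]))
E
python3 - <<'E'
from h import *
p,Q=tool();print(Q.as_matrix().round(3))
goto(480,-300,230,-111);goto(480,-300,230,69)
E
```

```text
[[-0.     0.288 -0.958]
 [ 0.001 -0.958 -0.288]
 [-1.    -0.001 -0.   ]]
delta m [ 0.001  -0.1744 -0.3734] rot [6.583e-01 2.000e-04 9.000e-04] at [ 172.6 -574.4  230.8] psi -73.28
delta m [ 0.001  -0.1744 -0.3734] rot [-2.4833e+00 -1.1000e-03  3.0000e-04] at [ 172.6 -574.4  230.8] psi -73.28
```

Call:
drive_tool(deltas=[[0,0,-0.015,-0.033,0.06,0,0],[0,0,-0.033,-0.07,0.13,0,0],[0,0,-0.05,-0.107,0.2,0,0],[0,0,-0.068,-0.145,0.27,0,0],[0,0,-0.085,-0.183,0.34,0,0],[0,0,-0.103,-0.22,0.41,0,0],[0,0,-0.12,-0.258,0.48,0,0],[0,0,-0.138,-0.295,0.54,0,0],[0,0,-0.155,-0.333,0.6,0,0],[0,0.001,-0.174,-0.373,0.658,0,0]], squeeze=60)

```text
time: 1.08
tool_pos: [479.2, -300.9, 230.6]
tcp_rot: [162.2, 90.0, -38.9]
ft_force: [0.8, -1.2, -0.3]
finger_gap: 85.3
```

```bash
python3 - <<'E'
from h import *
goto(441,88,170,-111)
E
```

```text
delta m [ 0.0605 -0.3489  0.176 ] rot [-0.0027 -0.0006 -0.0002] at [ 479.2 -300.9  230.6] psi -111.16
```

Call:
drive_tool(deltas=[[0,0,-0.035,0.0176,0,0,0],[0,0.005,-0.07,0.035,0,0,0],[0,0.01,-0.105,0.053,0,0,0],[0,0.018,-0.14,0.07,0,0,0],[0,0.025,-0.175,0.088,0,0,0],[0,0.032,-0.21,0.106,0,0,0],[0,0.04,-0.245,0.123,0,0,0],[0,0.048,-0.28,0.14,0,0,0],[0,0.055,-0.315,0.158,0,0,0],[0,0.0605,-0.349,0.176,0,0,0]])

```text
time: 1.92
tool_pos: [437.7, 88.2, 169.4]
tcp_rot: [-134.8, 90.0, 24.2]
ft_force: [1.3, 0.4, -0.0]
finger_gap: 85.2
```

```bash
python3 - <<'E'
from h import *
from bench import snapshot
goto(441,88,130,-111)
W=snapshot("wrist");cv2.imwrite("pics/w1.png",W["frame"])
p=[520.88,57.73,np.radians(-20.95)]
for h in([-85.5,0,78],[-115.5,0,78],[-55.5,0,78],[-3,0,90],[-130,75,12],[-130,-75,12]): print(h,proj(W,pl(p,[h])).round(1))
E
```

```text
delta m [ 0.0394 -0.0009 -0.0032] rot [ 0.0002 -0.0001  0.0001] at [437.7  88.2 169.4] psi -110.99
[-85.5, 0, 78] [[320.6 231.3]]
[-115.5, 0, 78] [[320.7 269.9]]
[-55.5, 0, 78] [[320.6 189.9]]
[-3, 0, 90] [[320.3 108.7]]
[-130, 75, 12] [[241.8 257.2]]
[-130, -75, 12] [[400.1 257. ]]
```

View pics/w1.png

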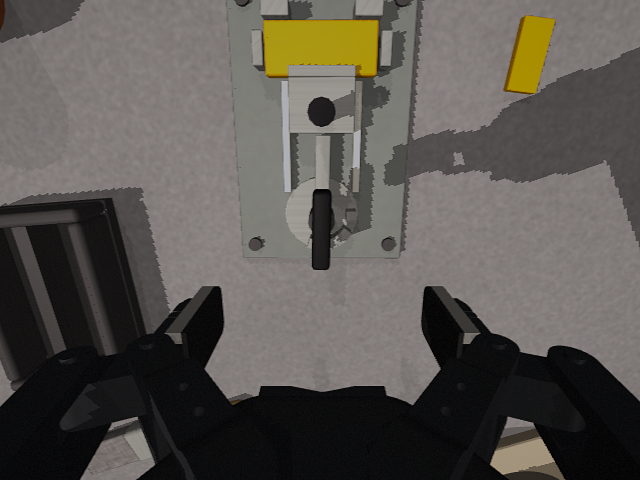

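The wrist view agrees with the fit: the crossbar runs from (321,189) to (321,270) and the post cap is at (321,112). Next I descend onto the knob.

Call:
drive_tool(deltas=[[0,0.012,-0.0005,-0.0032,0,0,0],[0,0.024,-0.0007,-0.0032,0,0,0],[0,0.036,-0.0007,-0.0032,0,0,0],[0,0.048,-0.0007,-0.0032,0,0,0],[0,0.06,-0.0007,-0.0032,0,0,0],[0,0.072,-0.0007,-0.0032,0,0,0],[0,0.084,-0.0007,-0.0032,0,0,0],[0,0.096,-0.0007,-0.0032,0,0,0],[0,0.108,-0.0007,-0.0032,0,0,0],[0,0.1175,-0.0007,-0.0032,0,0,0]])

```text
time: 2.8
tool_pos: [440.9, 84.9, 50.4]
tcp_rot: [26.7, 89.9, -174.4]
ft_force: [0.1, 0.2, -0.0]
finger_gap: 85.3
```

```bash
python3 - <<'E'
from h import *
from bench import snapshot
goto(441,88,52,-111)
W=snapshot("wrist");cv2.imwrite("pics/w2.png",W["frame"])
p=[520.88,57.73,np.radians(-20.95)]
for h in([-85.5,0,78],[-115.5,0,78],[-55.5,0,78],[-3,0,90]): print(h,proj(W,pl(p,[h])).round(1))
E
```

```text
delta m [-0.0016 -0.003   0.001 ] rot [-0.0017  0.0017 -0.0008] at [440.9  84.9  50.4] psi -111.1
[-85.5, 0, 78] [[314.5 327.3]]
[-115.5, 0, 78] [[315.2 391.7]]
[-55.5, 0, 78] [[313.8 254. ]]
[-3, 0, 90] [[311.1  93.4]]
```

View pics/w2.png

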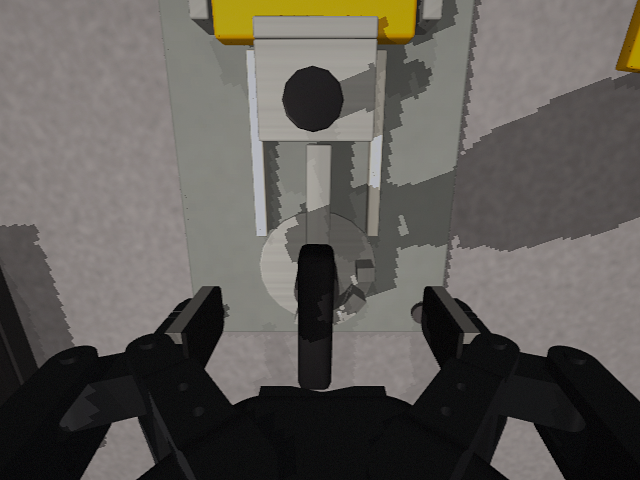

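The crossbar sits about 6 px left of the finger midline, at (316,316) against 322. I shift −y by 2.7 mm and then close.

Call:
drive_tool(deltas=[[0,-0.0005,-0.0014,0,0,0,0],[0,-0.001,-0.0027,0,0,0,0],[0,-0.001,-0.0027,0,0,0,0],[0,-0.001,-0.0027,0,0,0,0],[0,-0.001,-0.0027,0,0,0,0],[100,-0.001,-0.0027,0,0,0,0],[120,-0.001,-0.0027,0,0,0,0],[140,-0.001,-0.0027,0,0,0,0],[150,-0.001,-0.0027,0,0,0,0],[150,-0.001,-0.0027,0,0,0,0]], squeeze=40)

```text
time: 3.68
tool_pos: [442.7, 88.5, 53.4]
tcp_rot: [166.9, 90.0, -34.1]
ft_force: [0.7, -0.8, 1.0]
finger_gap: 35.2
```

```bash
python3 - <<'E'
from h import *
from bench import snapshot
goto(441,88,52,-111)
W=snapshot("wrist");cv2.imwrite("pics/w3.png",W["frame"])
E
```

```text
delta m [0.0014 0.001  0.0014] rot [ 0.0003 -0.     -0.    ] at [442.7  88.5  53.4] psi -110.98
```

View pics/w3.png

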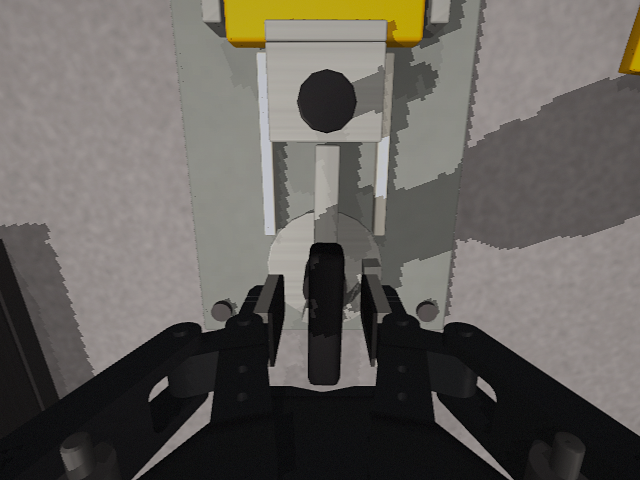

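The crossbar is now about 1 mm right of the pads' midline. I trim that, close, then check the force.

Call:
drive_tool(deltas=[[150,0.001,0.001,0.0005,0,0,0],[150,0.001,0.001,0.001,0,0,0],[170,0.001,0.001,0.001,0,0,0],[180,0.001,0.001,0.001,0,0,0],[200,0.001,0.001,0.001,0,0,0],[220,0.001,0.001,0.001,0,0,0],[240,0.001,0.001,0.001,0,0,0],[240,0.001,0.001,0.001,0,0,0],[240,0.001,0.001,0.001,0,0,0],[240,0.001,0.001,0.001,0,0,0]], squeeze=50)

```text
time: 4.57
tool_pos: [441.5, 87.8, 52.5]
tcp_rot: [165.0, 90.0, -36.0]
ft_force: [-1.2, -1.0, 2.8]
finger_gap: 13.4
```

```bash
python3 - <<'E'
from h import *
from bench import snapshot,sense
goto(441,88,52,-111);print(sense()["ft_force"],sense()["wrist_torque"],sense()["finger_gap"])
W=snapshot("wrist");cv2.imwrite("pics/w4.png",W["frame"])
E
```

```text
delta m [0.0005 0.     0.0005] rot [ 0.0003 -0.0001 -0.    ] at [441.5  87.8  52.5] psi -110.98
[-1.196563   -0.95947925  2.79263238] [-0.1448285   0.27054878  0.06519511] 13.358897561775573
```

View pics/w4.png

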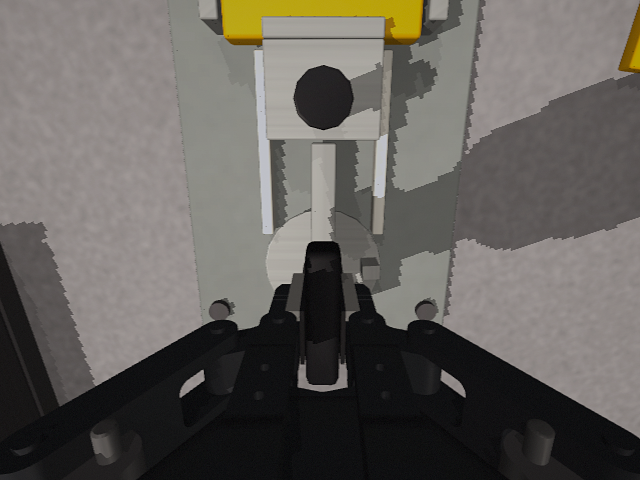

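Gripped, with low force. Now I lift 13 mm.

Call:
drive_tool(deltas=[[240,-0.002,0,0,0,0,0],[240,-0.004,0,0,0,0,0],[240,-0.006,0,0,0,0,0],[240,-0.008,0,0,0,0,0],[240,-0.01,0,0,0,0,0],[240,-0.012,0,0,0,0,0],[240,-0.0135,0,0,0,0,0],[240,-0.0135,0,0,0,0,0],[240,-0.0135,0,0,0,0,0],[240,-0.0135,0,0,0,0,0]], squeeze=60)

```text
time: 5.45
tool_pos: [441.2, 87.9, 65.6]
tcp_rot: [32.3, 90.0, -168.7]
ft_force: [4.0, 0.1, -10.2]
finger_gap: 13.1
```

```bash
python3 - <<'E'
from h import *
from bench import snapshot,sense
goto(441,88,52,-111);print(sense()["ft_force"],sense()["wrist_torque"],sense()["finger_gap"])
W=snapshot("wrist");cv2.imwrite("pics/w5.png",W["frame"])
E
```

```text
delta m [ 0.0136 -0.0001  0.0003] rot [ 0.0003  0.0003 -0.0002] at [441.2  87.9  65.6] psi -110.98
[  3.96251209   0.12003367 -10.19030074] [-0.00599492 -0.65016669 -0.01432678] 13.146954801652594
```

View pics/w5.png

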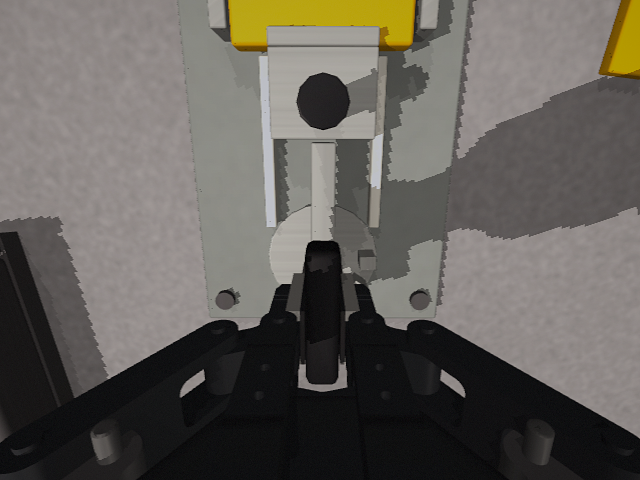

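10.2 N of downward pull and an unmoved crossbar in the pads mean the knob is up about 13 mm. Turning anticlockwise next.

Call:
drive_tool(deltas=[[240,0,0,0,-0.06,0,0],[240,0,0,0,-0.14,0,0],[240,0,0,0,-0.22,0,0],[240,0,0,0,-0.3,0,0],[240,0,0,0,-0.38,0,0],[240,0,0,0,-0.46,0,0],[240,0,0,0,-0.54,0,0],[240,0,0,0,-0.62,0,0],[240,0,0,0,-0.66,0,0],[240,0,0,0,-0.66,0,0]])

```text
time: 6.33
tool_pos: [441.2, 88.7, 65.7]
tcp_rot: [-96.2, 89.9, 100.8]
ft_force: [3.4, 4.7, -10.1]
finger_gap: 13.1
```

```bash
python3 - <<'E'
from h import *
from bench import snapshot,sense
goto(441.2,88,65.5,-111+75.06);print(sense()["ft_force"],sense()["wrist_torque"],sense()["finger_gap"])
E
```

```text
delta m [0.0002 0.0007 0.0002] rot [-6.468e-01 -6.000e-04  1.400e-03] at [441.2  88.7  65.7] psi -73.0
[  3.37963216   4.72906325 -10.12720145] [ 0.75781854 -0.58465796  0.03658981] 13.104107618330332
```

Call:
drive_tool(deltas=[[240,0,0.0003,0,-0.06,0,0],[240,0,0.0006,0,-0.14,0,0],[240,0,0.0006,0,-0.22,0,0],[240,0,0.0006,0,-0.3,0,0],[240,0,0.0006,0,-0.38,0,0],[240,0,0.0006,0,-0.46,0,0],[240,0,0.0006,0,-0.54,0,0],[240,0,0.0006,0,-0.6,0,0],[240,0,0.0006,0,-0.645,0,0],[240,0,0.0006,0,-0.645,0,0]])

```text
time: 7.17
tool_pos: [440.8, 89.3, 65.4]
tcp_rot: [-120.3, 89.8, 113.7]
ft_force: [0.6, 10.6, -9.2]
finger_gap: 13.3
```

```bash
python3 - <<'E'
from h import *
from bench import snapshot,sense
goto(441.2,88,65.5,-111+75.06);print(sense()["ft_force"],sense()["wrist_torque"],sense()["finger_gap"])
W=snapshot("wrist");cv2.imwrite("pics/w6.png",W["frame"])
E
```

```text
delta m [-0.0001  0.0011  0.0008] rot [-0.0015 -0.0019  0.0033] at [440.8  89.3  65.4] psi -36.03
[ 0.62742795 10.6344004  -9.17806356] [ 1.7372144  -0.22925437  0.02158327] 13.317740179022653
```

View pics/w6.png

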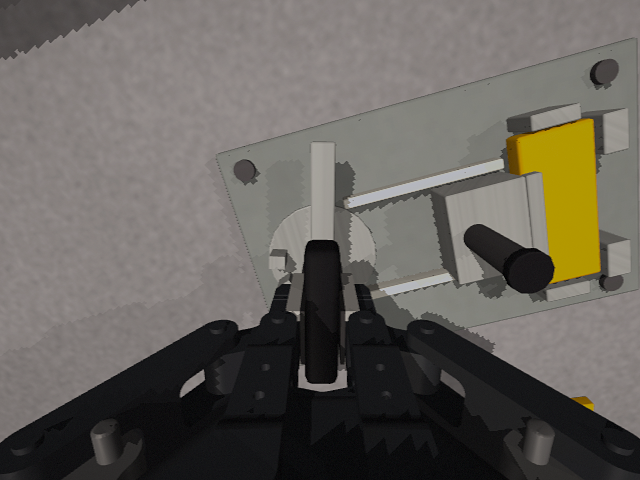

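The knob is turned 75°, with the arm clear of the jaw at (322,190). I trim about 1 mm sideways and let the knob down.

Call:
drive_tool(deltas=[[240,0,0.0005,0.0004,0,0,0],[240,0,0.001,0.0007,0,0,0],[240,0.002,0.001,0.0007,0,0,0],[240,0.004,0.001,0.0007,0,0,0],[240,0.006,0.001,0.0007,0,0,0],[240,0.008,0.001,0.0007,0,0,0],[240,0.01,0.001,0.0007,0,0,0],[240,0.012,0.001,0.0007,0,0,0],[240,0.013,0.001,0.0007,0,0,0],[240,0.013,0.001,0.0007,0,0,0]])

```text
time: 8.05
tool_pos: [440.9, 89.0, 52.7]
tcp_rot: [-119.8, 89.7, 114.0]
ft_force: [-0.2, 15.1, -5.6]
finger_gap: 12.7
```

```bash
python3 - <<'E'
from h import *
from bench import snapshot,sense
goto(441.2,88,52.5,-111+75.06);print(sense()["ft_force"],sense()["wrist_torque"],sense()["finger_gap"])
E
```

```text
delta m [0.0002 0.0009 0.0006] rot [-0.0044 -0.0027  0.0047] at [440.9  89.   52.7] psi -36.19
[-0.21206481 15.13976501 -5.58040459] [ 2.55595517  0.18207458 -0.00656469] 12.683595619765253
```

Call:
drive_tool(deltas=[[240,0.001,0,0,0,0,0],[240,0.001,0,0,0,0,0],[215,0.001,0,0,0,0,0],[200,0.001,0,0,0,0,0],[180,0.001,0,0,0,0,0],[150,0.001,0,0,0,0,0],[130,0.001,0,0,0,0,0],[120,0.001,0,0,0,0,0],[120,0.001,0,0,0,0,0],[120,0.001,0,0,0,0,0]])

```text
time: 8.88
tool_pos: [442.0, 86.0, 51.9]
tcp_rot: [79.9, 90.0, -46.3]
ft_force: [-0.5, -0.4, -0.5]
finger_gap: 45.1
```

```bash
python3 - <<'E'
from h import *
from bench import snapshot,sense
goto(441.2,88,52.5,-111+75.06);print(sense()["ft_force"],sense()["wrist_torque"],sense()["finger_gap"])
W=snapshot("wrist");cv2.imwrite("pics/w7.png",W["frame"])
S=snapshot("scene")["frame"];cv2.imwrite("pics/s7.png",cv2.resize(S[180:340,270:450],None,fx=4,fy=3.6))
E
```

```text
delta m [-0.0006 -0.0018 -0.0011] rot [-0.0049  0.     -0.    ] at [442.   86.   51.9] psi -36.22
[-0.47855374 -0.43820323 -0.46618079] [-0.00640393  0.01927657  0.04575576] 45.122495046151656
```

View pics/w7.png

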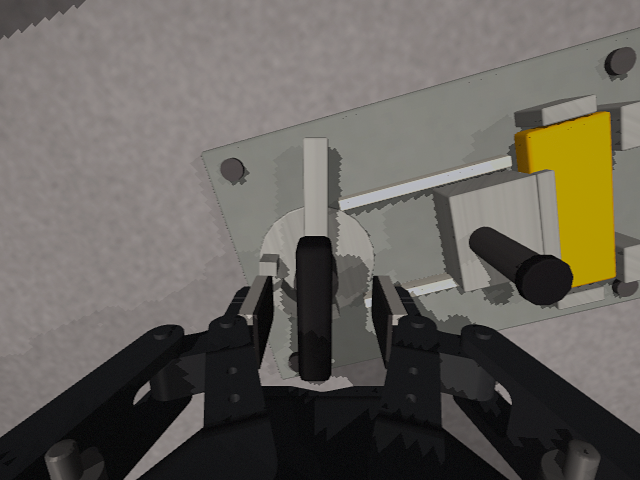

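View pics/s7.png

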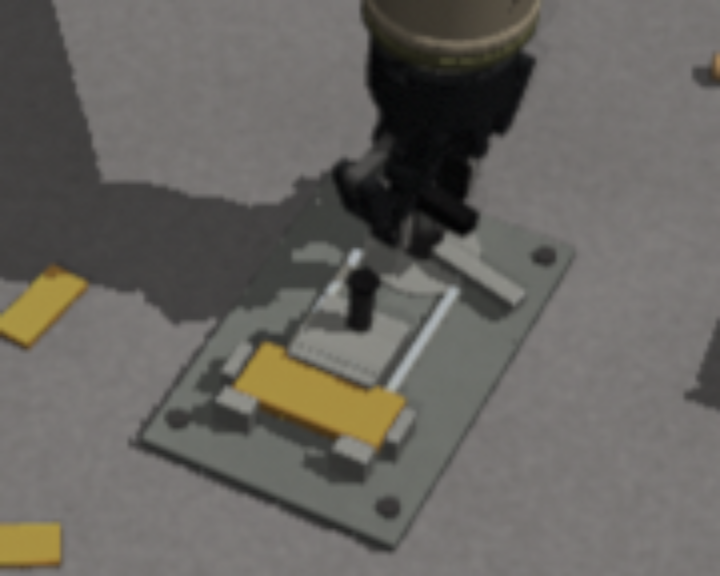

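Knob released; the force is zero and the arm stands at about 75°. I raise straight up.

Call:
drive_tool(deltas=[[120,-0.003,-0.0005,-0.0005,0,0,0],[120,-0.01,-0.001,-0.001,0,0,0],[120,-0.02,-0.001,-0.001,0,0,0],[120,-0.035,-0.001,-0.001,0,0,0],[120,-0.05,-0.001,-0.001,0,0,0],[120,-0.065,-0.001,-0.001,0,0,0],[120,-0.08,-0.001,-0.001,0,0,0],[120,-0.095,-0.001,-0.001,0,0,0],[120,-0.11,-0.001,-0.001,0,0,0],[120,-0.12,-0.001,-0.001,0,0,0]])

```text
time: 9.82
tool_pos: [442.6, 87.7, 174.7]
tcp_rot: [130.5, 89.8, 4.3]
ft_force: [0.0, 0.5, 0.5]
finger_gap: 45.1
```

```bash
python3 - <<'E'
from h import *
from bench import snapshot
goto(518,58.8,140,-111)
W=snapshot("wrist");cv2.imwrite("pics/w8.png",W["frame"])
p=[520.88,57.73,np.radians(-20.95)];c,s=68.5*np.cos(1.31),68.5*np.sin(1.31)
for h in([-85.5,0,78],[-85.5,0,87],[-85.5+c,s,32],[-85.5+c,s,41]): print(h,proj(W,pl(p,[h])).round(1))
E
```

```text
delta m [ 0.0349  0.0778 -0.0211] rot [ 1.3054e+00 -3.2000e-03 -7.0000e-04] at [442.6  87.7 174.7] psi -36.2
[-85.5, 0, 78] [[320.  234.5]]
[-85.5, 0, 87] [[319.9 238.1]]
[np.float64(-67.83727277151213), np.float64(66.18366918547228), 32] [[319.6 138. ]]
[np.float64(-67.83727277151213), np.float64(66.18366918547228), 41] [[319.6 138.1]]
```

View pics/w8.png

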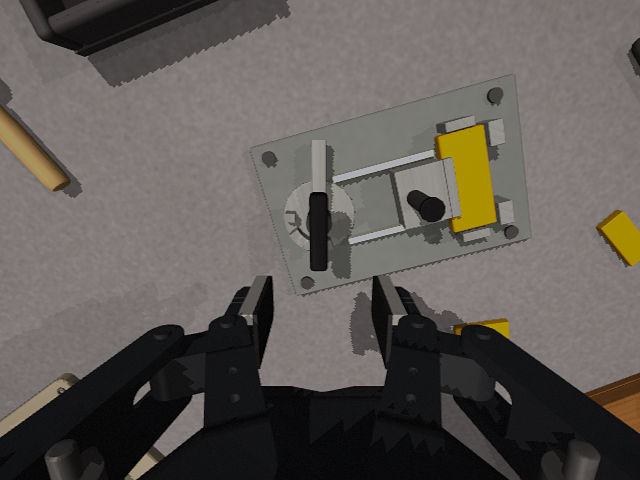

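The crossbar spans 79 px, against 81 px from 5 mm lower before, so the knob is down. The turn matches 1.31 rad: the arm tip is at (319,140), predicted (320,138). Now I go above the post.

Call:
drive_tool(deltas=[[120,0,0.008,-0.002,0.12,0,0],[120,0,0.016,-0.004,0.24,0,0],[120,0,0.024,-0.006,0.36,0,0],[120,0,0.032,-0.008,0.48,0,0],[120,0,0.04,-0.01,0.6,0,0],[120,0,0.048,-0.012,0.72,0,0],[120,0,0.056,-0.014,0.84,0,0],[120,0,0.064,-0.017,0.96,0,0],[120,0,0.072,-0.019,1.08,0,0],[120,0,0.078,-0.021,1.2,0,0]], squeeze=20)

```text
time: 10.7
tool_pos: [517.4, 58.2, 171.6]
tcp_rot: [22.8, 90.0, -172.5]
ft_force: [0.1, 0.8, 1.2]
finger_gap: 45.4
```

Call:
drive_tool(deltas=[[120,0.005,0,0,0.1,0,0],[120,0.01,0,0,0.105,0,0],[120,0.015,0,0,0.105,0,0],[120,0.02,0,0,0.105,0,0],[120,0.025,0,0,0.105,0,0],[120,0.03,0,0,0.105,0,0],[120,0.035,0,0,0.105,0,0],[120,0.035,0,0,0.105,0,0],[120,0.035,0,0,0.105,0,0],[120,0.035,0,0,0.105,0,0]])

```text
time: 11.53
tool_pos: [517.2, 58.4, 137.1]
tcp_rot: [-159.3, 90.0, -0.2]
ft_force: [-0.5, -0.2, -0.1]
finger_gap: 44.8
```

```bash
python3 - <<'E'
from h import *
from bench import snapshot
goto(518,58.8,48,-111)
W=snapshot("wrist");cv2.imwrite("pics/w9.png",W["frame"])
p=[520.88,57.73,np.radians(-20.95)]
for h in([-3,0,90],[-85.5,0,78],[26,0,35],[64,42.5,35],[64,-42.5,35]): print(h,proj(W,pl(p,[h])).round(1))
E
```

```text
delta m [ 0.0891 -0.0006 -0.0006] rot [ 0.0005 -0.0002  0.0001] at [517.2  58.4 137.1] psi -110.97
[-3, 0, 90] [[321.4 255.7]]
[-85.5, 0, 78] [[321.5 360.7]]
[26, 0, 35] [[321.4 192.3]]
[64, 42.5, 35] [[260.6 138.4]]
[64, -42.5, 35] [[382.1 138.3]]
```

View pics/w9.png

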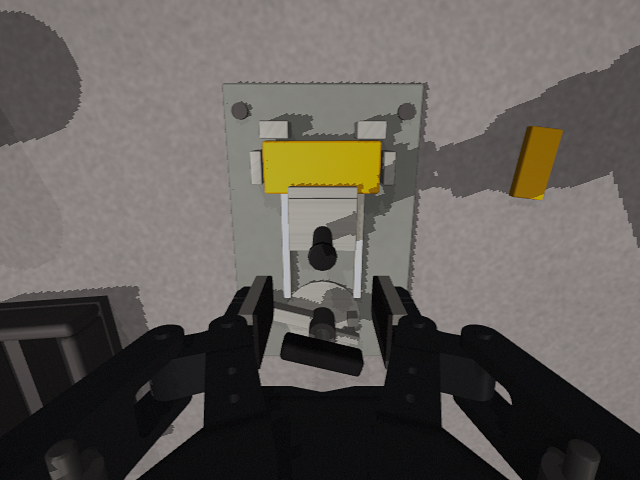

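The post cap is where predicted (322,256). I descend and grip it.

Call:
drive_tool(deltas=[[120,0.01,0,0,0,0,0],[120,0.022,0,0,0,0,0],[120,0.034,0,0,0,0,0],[120,0.046,0,0,0,0,0],[120,0.058,0,0,0,0,0],[120,0.07,0,0,0,0,0],[120,0.08,0,0,0,0,0],[120,0.0875,0,0,0,0,0],[120,0.0875,0,0,0,0,0],[120,0.0875,0,0,0,0,0]])

```text
time: 12.42
tool_pos: [516.8, 58.4, 48.8]
tcp_rot: [20.2, 89.9, 179.2]
ft_force: [0.6, 1.0, 0.8]
finger_gap: 45.2
```

Call:
drive_tool(deltas=[[140,0,0,0,0,0,0],[160,0,0,0,0,0,0],[180,0,0,0,0,0,0],[200,0,0,0,0,0,0],[215,0,0,0,0,0,0],[225,0,0,0,0,0,0],[240,0,0,0,0,0,0],[240,0,0,0,0,0,0],[240,0,0,0,0,0,0],[240,0,0,0,0,0,0]])

```text
time: 13.25
tool_pos: [517.6, 58.4, 49.9]
tcp_rot: [-158.8, 89.9, 0.3]
ft_force: [-0.6, -1.2, 6.2]
finger_gap: 15.6
```

```bash
python3 - <<'E'
from h import *
from bench import snapshot
goto(518,58.8,48,-111)
W=snapshot("wrist");cv2.imwrite("pics/w10.png",W["frame"])
E
```

```text
delta m [ 0.0019 -0.0005 -0.0002] rot [ 0.0003 -0.0009  0.0004] at [517.6  58.4  49.9] psi -110.98
```

View pics/w10.png

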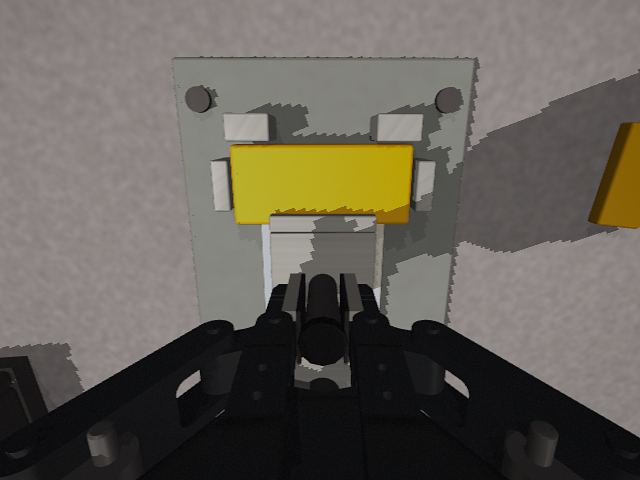

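The post is gripped. I slide back along tool +z (jig −x).

Call:
drive_tool(deltas=[[240,0,0,0.003,0,0,0],[240,0,0,0.008,0,0,0],[240,0,0,0.013,0,0,0],[240,0,0,0.018,0,0,0],[240,0,0,0.023,0,0,0],[240,0,0,0.028,0,0,0],[240,0,0,0.033,0,0,0],[240,0,0,0.037,0,0,0],[240,0,0,0.04,0,0,0],[240,0,0,0.04,0,0,0]])

```text
time: 14.13
tool_pos: [479.4, 73.2, 49.9]
tcp_rot: [-142.9, 90.0, 16.2]
ft_force: [0.7, 0.8, 6.8]
finger_gap: 15.6
```

```bash
python3 - <<'E'
from h import *
from bench import snapshot,sense
goto(518-.934*42,58.8+.358*42,48,-111);print(sense()["ft_force"],sense()["finger_gap"])
W=snapshot("wrist");cv2.imwrite("pics/w11.png",W["frame"])
E
```

```text
delta m [ 0.0019 -0.0004  0.0008] rot [ 0.0006 -0.0006  0.0004] at [479.4  73.2  49.9] psi -110.96
[0.67642485 0.78772413 6.82254314] 15.601577454837031
```

View pics/w11.png

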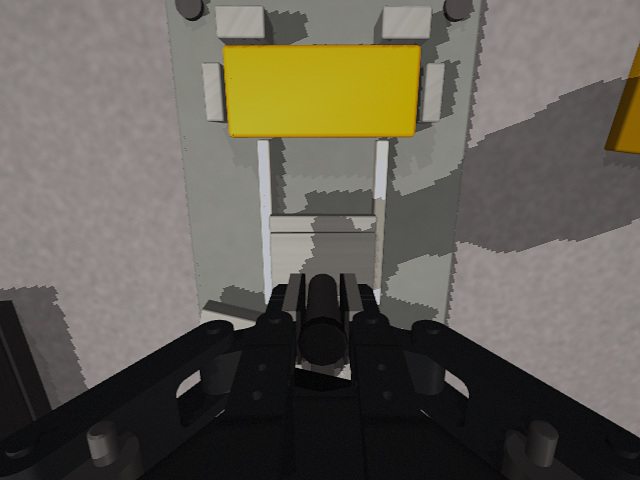

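Call:
drive_tool(deltas=[[240,0,0,0.0005,0,0,0],[240,0,0,0.001,0,0,0],[240,0,0,0.0015,0,0,0],[240,0,0,0.0015,0,0,0],[240,0,0,0.0015,0,0,0],[215,0,0,0.0015,0,0,0],[190,0,0,0.0015,0,0,0],[150,0,0,0.0015,0,0,0],[130,0,0,0.0015,0,0,0],[120,0,0,0.0015,0,0,0]])

```text
time: 15.02
tool_pos: [477.4, 73.4, 48.7]
tcp_rot: [21.0, 89.9, 180.0]
ft_force: [0.1, -0.3, -0.5]
finger_gap: 45.5
```

```bash
python3 - <<'E'
from h import *
from bench import snapshot,sense
goto(518-.934*42,58.8+.358*42,48,-111);print(sense()["ft_force"],sense()["finger_gap"])
W=snapshot("wrist");cv2.imwrite("pics/w12.png",W["frame"])
E
```

```text
delta m [ 0.0007 -0.0009 -0.0011] rot [ 0.0005  0.0016 -0.0006] at [477.4  73.4  48.7] psi -110.97
[ 0.07583311 -0.336361   -0.49112642] 45.46113613200685
```

View pics/w12.png

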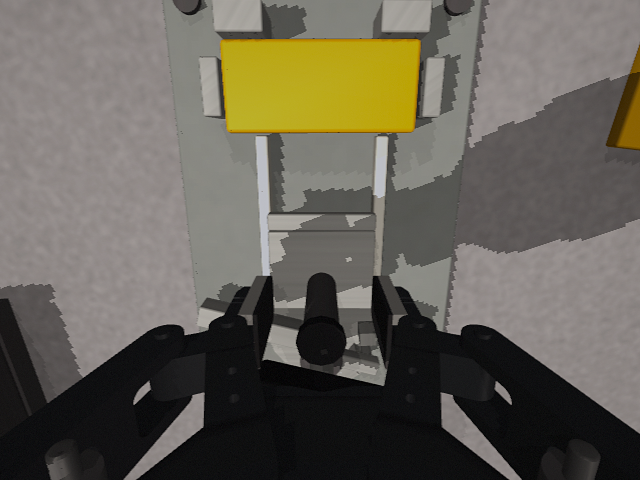

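The jaw is back at its stop with the lip at row 222, clear of the bar. I raise, then go over the bar.

Call:
drive_tool(deltas=[[120,-0.004,0,0,0,0,0],[120,-0.012,0,0,0,0,0],[120,-0.024,0,0,0,0,0],[120,-0.036,0,0,0,0,0],[120,-0.05,0,0,0,0,0],[120,-0.065,0,0,0,0,0],[120,-0.08,0,0,0,0,0],[120,-0.095,0,0,0,0,0],[100,-0.105,0,0,0,0,0],[75,-0.11,0,0,0,0,0]])

```text
time: 15.9
tool_pos: [479.7, 73.3, 162.4]
tcp_rot: [-156.3, 89.8, 2.7]
ft_force: [0.2, -0.3, 0.6]
finger_gap: 60.4
```

```bash
python3 - <<'E'
from h import *
goto(562.9,41.6,140,-21)
E
```

```text
delta m [ 0.0228 -0.0001 -0.0889] rot [-1.5705 -0.0043 -0.0017] at [479.7  73.3 162.4] psi -110.98
```

Call:
drive_tool(deltas=[[75,0,0,-0.01,-0.11,0,0],[75,0,0,-0.02,-0.22,0,0],[75,0,0,-0.03,-0.33,0,0],[75,0,0,-0.04,-0.44,0,0],[75,0,0,-0.05,-0.55,0,0],[75,0,0,-0.06,-0.66,0,0],[75,0,0,-0.07,-0.77,0,0],[75,0,0,-0.08,-0.88,0,0],[75,0,0,-0.089,-0.99,0,0],[75,0,0,-0.089,-1.1,0,0]])

```text
time: 16.73
tool_pos: [562.4, 40.7, 159.3]
tcp_rot: [78.4, 90.0, -59.3]
ft_force: [-0.5, -0.0, 0.8]
finger_gap: 60.4
```

Call:
drive_tool(deltas=[[75,0,0,0,-0.11,0,0],[75,0,0,0,-0.22,0,0],[75,0,0,0,-0.33,0,0],[75,0.01,0,0,-0.44,0,0],[75,0.02,0,0,-0.471,0,0],[75,0.02,0,0,-0.471,0,0],[75,0.02,0,0,-0.471,0,0],[75,0.02,0,0,-0.471,0,0],[75,0.02,0,0,-0.471,0,0],[75,0.02,0,0,-0.471,0,0]])

```text
time: 17.57
tool_pos: [561.9, 41.4, 140.1]
tcp_rot: [111.7, 89.9, 0.7]
ft_force: [0.9, 0.2, 0.2]
finger_gap: 60.4
```

```bash
python3 - <<'E'
from h import *
from bench import snapshot
goto(562.9,41.6,14,-21)
W=snapshot("wrist");cv2.imwrite("pics/w13.png",W["frame"])
p=[520.88,57.73,np.radians(-20.95)]
for h in([45,0,35],[26,42.5,35],[26,-42.5,35],[64,42.5,35],[64,-42.5,35],[-45,0,90]): print(h,proj(W,pl(p,[h])).round(1))
E
```

```text
delta m [ 0.1261  0.0008 -0.0005] rot [-0.0002 -0.0004 -0.001 ] at [561.9  41.4 140.1] psi -21.01
[45, 0, 35] [[323.5 230. ]]
[26, 42.5, 35] [[297.4 173.9]]
[26, -42.5, 35] [[299.7 281.2]]
[64, 42.5, 35] [[349.5 173.9]]
[64, -42.5, 35] [[347.2 281.1]]
[-45, 0, 90] [[175.5 254.9]]
```

View pics/w13.png

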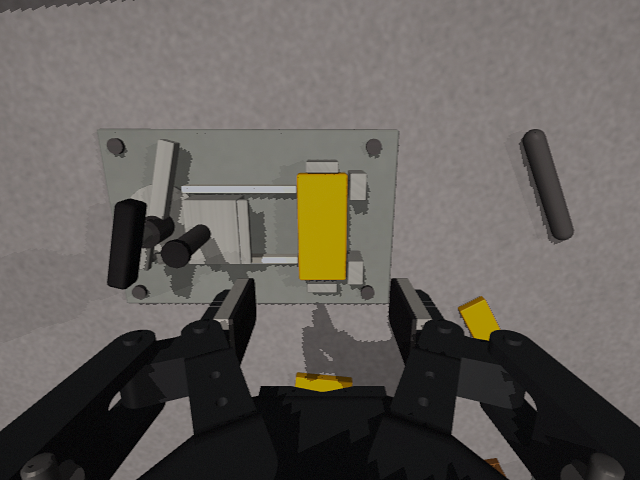

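The bar spans columns 298–348 and rows 173–280, as predicted. I descend in two stages.

Call:
drive_tool(deltas=[[75,0.012,0.0008,0,0,0,0],[75,0.024,0.0008,0,0,0,0],[75,0.036,0.0008,0,0,0,0],[75,0.048,0.0008,0,0,0,0],[75,0.06,0.0008,0,0,0,0],[75,0.072,0.0008,0,0,0,0],[75,0.084,0.0008,0,0,0,0],[75,0.092,0.0008,0,0,0,0],[75,0.095,0.0008,0,0,0,0],[75,0.095,0.0008,0,0,0,0]])

```text
time: 18.45
tool_pos: [561.4, 41.1, 43.1]
tcp_rot: [-70.3, 89.9, 178.7]
ft_force: [0.1, 0.2, -0.0]
finger_gap: 59.9
```

```bash
python3 - <<'E'
from h import *
from bench import snapshot
goto(562.9,41.6,15,-21)
W=snapshot("wrist");cv2.imwrite("pics/w14.png",W["frame"])
E
```

```text
delta m [ 0.0281  0.0013 -0.001 ] rot [0.0005 0.0006 0.0018] at [561.4  41.1  43.1] psi -20.97
```

View pics/w14.png

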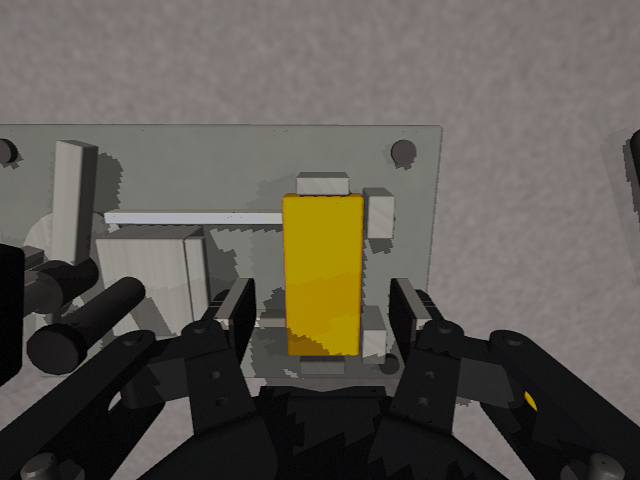

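Call:
drive_tool(deltas=[[75,0.005,0.0005,-0.0005,0,0,0],[75,0.01,0.0005,-0.001,0,0,0],[75,0.015,0.0005,-0.001,0,0,0],[75,0.02,0.0005,-0.001,0,0,0],[75,0.025,0.0005,-0.001,0,0,0],[75,0.028,0.0005,-0.001,0,0,0],[75,0.028,0.0005,-0.001,0,0,0],[75,0.028,0.0005,-0.001,0,0,0],[75,0.028,0.0005,-0.001,0,0,0],[75,0.028,0.0005,-0.001,0,0,0]])

```text
time: 19.33
tool_pos: [563.3, 41.9, 16.7]
tcp_rot: [112.9, 90.0, 1.9]
ft_force: [0.2, -0.8, -1.1]
finger_gap: 60.2
```

```bash
python3 - <<'E'
from h import *
from bench import snapshot
goto(562.9,41.6,15,-21)
W=snapshot("wrist");cv2.imwrite("pics/w15.png",W["frame"])
E
```

```text
delta m [ 0.0017 -0.0003  0.0004] rot [ 0.0005 -0.0003 -0.0006] at [563.3  41.9  16.7] psi -20.97
```

View pics/w15.png

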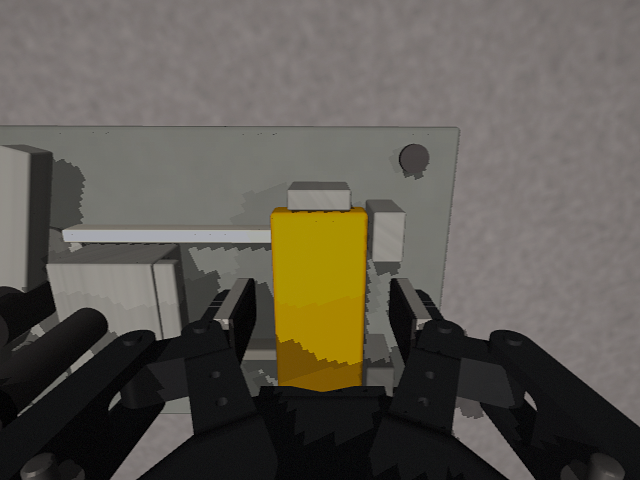

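Centred within about 1 mm. I close on the bar.

Call:
drive_tool(deltas=[[75,0.0015,-0.0005,0,0,0,0],[90,0.0015,-0.0005,0,0,0,0],[105,0.0015,-0.0005,0,0,0,0],[120,0.0015,-0.0005,0,0,0,0],[130,0.0015,-0.0005,0,0,0,0],[140,0.0015,-0.0005,0,0,0,0],[150,0.0015,-0.0005,0,0,0,0],[160,0.0015,-0.0005,0,0,0,0],[170,0.0015,-0.0005,0,0,0,0],[170,0.0015,-0.0005,0,0,0,0]], squeeze=70)

```text
time: 20.22
tool_pos: [562.2, 42.2, 15.2]
tcp_rot: [-80.8, 89.9, 168.3]
ft_force: [-3.9, 0.7, 5.4]
finger_gap: 36.3
```

```bash
python3 - <<'E'
from h import *
from bench import snapshot,sense
goto(562.9,41.6,15,-21);print(sense()["ft_force"])
W=snapshot("wrist");cv2.imwrite("pics/w16.png",W["frame"])
E
```

```text
delta m [0.0002 0.0009 0.0003] rot [0.0006 0.0001 0.0009] at [562.2  42.2  15.2] psi -20.97
[-3.90576235  0.66753361  5.38048873]
```

View pics/w16.png

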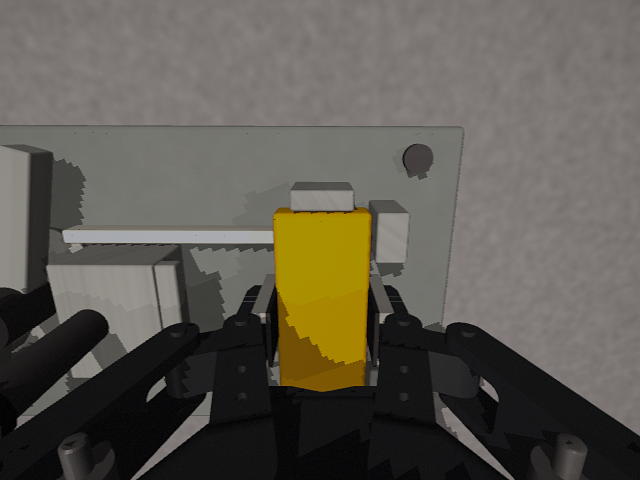

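Gripped, but the tips may reach below the bar's underside, so I regrip 3 mm higher to allow a soft set-down.

Call:
drive_tool(deltas=[[150,0,0,0,0,0,0],[130,0,0,0,0,0,0],[130,0,0,0,0,0,0],[130,-0.0015,0.0005,0,0,0,0],[130,-0.003,0.0005,0,0,0,0],[130,-0.003,0.0005,0,0,0,0],[150,-0.003,0.0005,0,0,0,0],[160,-0.003,0.0005,0,0,0,0],[170,-0.003,0.0005,0,0,0,0],[175,-0.003,0.0005,0,0,0,0]])

```text
time: 21.1
tool_pos: [563.1, 42.0, 18.6]
tcp_rot: [-147.7, 90.0, 101.4]
ft_force: [-3.9, 0.4, 6.3]
finger_gap: 36.4
```

Call:
drive_tool(deltas=[[175,0,0,0,0,0,0],[175,0,0,0,0,0,0],[175,-0.002,0,0,0,0,0],[175,-0.005,0,0,0,0,0],[175,-0.01,0,0,0,0,0],[175,-0.015,0,0,0,0,0],[175,-0.022,0,0,0,0,0],[175,-0.03,0,0,0,0,0],[175,-0.035,0,0,0,0,0],[175,-0.035,0,0,0,0,0]])

```text
time: 21.93
tool_pos: [564.5, 41.9, 55.0]
tcp_rot: [110.3, 89.8, -0.7]
ft_force: [1.0, -0.6, -7.8]
finger_gap: 36.3
```

```bash
python3 - <<'E'
from h import *
from bench import snapshot,sense
goto(562.9,41.6,15,-21);print(sense()["ft_force"],sense()["wrist_torque"])
W=snapshot("wrist");cv2.imwrite("pics/w17.png",W["frame"])
E
```

```text
delta m [ 0.04   -0.0015  0.0009] rot [ 0.0005 -0.0011 -0.0031] at [564.5  41.9  55. ] psi -20.97
[ 0.95219837 -0.61665566 -7.84928675] [-0.0162768  -0.0177555  -0.06411901]
```

View pics/w17.png

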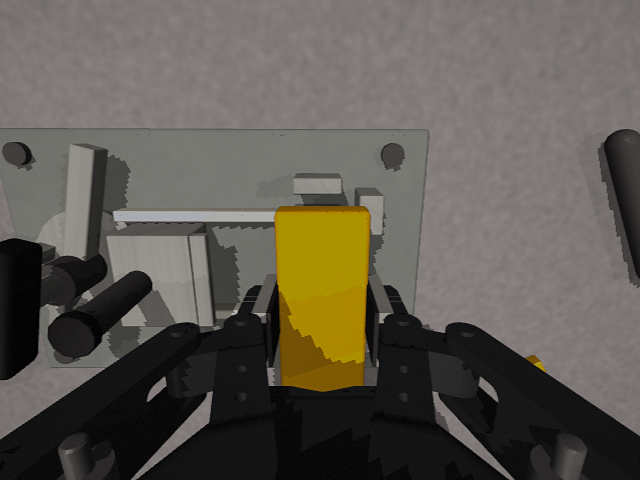

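The bar is lifted: 7.8 N, level. Carrying to the tray.

Call:
drive_tool(deltas=[[175,-0.008,0,0,0,0,0],[175,-0.018,0,0,0,0,0],[175,-0.03,0,0,0,0,0],[175,-0.042,0,0,0,0,0],[175,-0.054,0,0,0,0,0],[175,-0.066,0,0,0,0,0],[175,-0.078,0,0,0,0,0],[175,-0.088,0,0,0,0,0],[175,-0.095,0,0,0,0,0],[175,-0.095,0,0,0,0,0]])

```text
time: 22.82
tool_pos: [564.3, 41.9, 150.3]
tcp_rot: [110.8, 89.8, -0.2]
ft_force: [1.3, -0.2, -8.9]
finger_gap: 36.3
```

```bash
python3 - <<'E'
from h import *
goto(536,-330,150,-10)
E
```

```text
delta m [3.000e-04 1.066e-01 3.574e-01] rot [-0.1914 -0.0009 -0.0033] at [564.3  41.9 150.3] psi -20.97
```

Two calls, easing in and out.

Call:
drive_tool(deltas=[[175,0,0.003,0.01,0,0,0],[175,0,0.008,0.028,-0.02,0,0],[175,0,0.014,0.048,-0.04,0,0],[175,0,0.02,0.068,-0.06,0,0],[175,0,0.026,0.088,-0.08,0,0],[175,0,0.032,0.108,-0.1,0,0],[175,0,0.038,0.128,-0.12,0,0],[175,0,0.044,0.148,-0.14,0,0],[175,0,0.05,0.168,-0.16,0,0],[175,0,0.056,0.188,-0.191,0,0]])

```text
time: 23.65
tool_pos: [546.9, -155.0, 146.6]
tcp_rot: [-94.8, 89.9, 165.2]
ft_force: [0.3, 0.8, -9.7]
finger_gap: 36.6
```

```bash
python3 - <<'E'
from h import *
goto(536,-330,150,-10)
E
```

```text
delta m [-0.0035  0.0196  0.1742] rot [ 0.0001 -0.0002  0.002 ] at [ 546.9 -155.   146.6] psi -9.99
```

Call:
drive_tool(deltas=[[175,0,0.002,0.02,0,0,0],[175,0,0.005,0.04,0,0,0],[175,0,0.007,0.06,0,0,0],[175,0,0.009,0.08,0,0,0],[175,0,0.011,0.1,0,0,0],[175,0,0.014,0.12,0,0,0],[175,0,0.016,0.14,0,0,0],[175,0,0.018,0.158,0,0,0],[175,0,0.0196,0.17,0,0,0],[175,0,0.0196,0.174,0,0,0]])

```text
time: 24.48
tool_pos: [535.9, -330.5, 146.7]
tcp_rot: [-86.6, 89.9, 173.2]
ft_force: [-0.6, 0.6, -9.4]
finger_gap: 36.1
```

```bash
python3 - <<'E'
from h import *
from bench import snapshot
goto(536,-330,6,-10)
W=snapshot("wrist");cv2.imwrite("pics/w18.png",W["frame"])
S=snapshot("top")["frame"];cv2.imwrite("pics/t18.png",S)
E
```

```text
delta m [ 0.1407  0.0002 -0.0005] rot [-0.0024  0.0001  0.0015] at [ 535.9 -330.5  146.7] psi -10.14
```

View pics/w18.png

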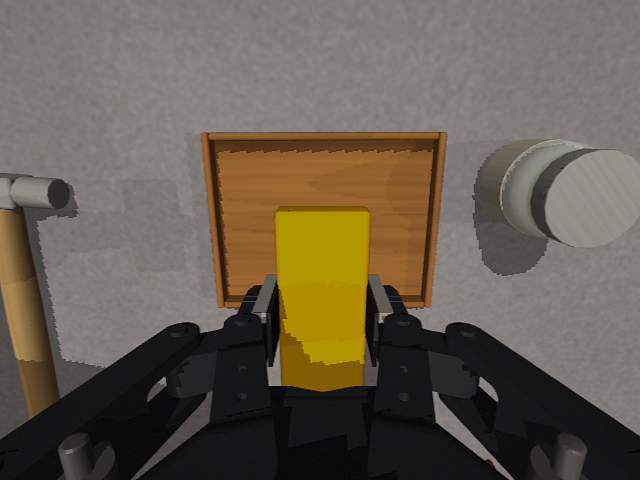

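View pics/t18.png

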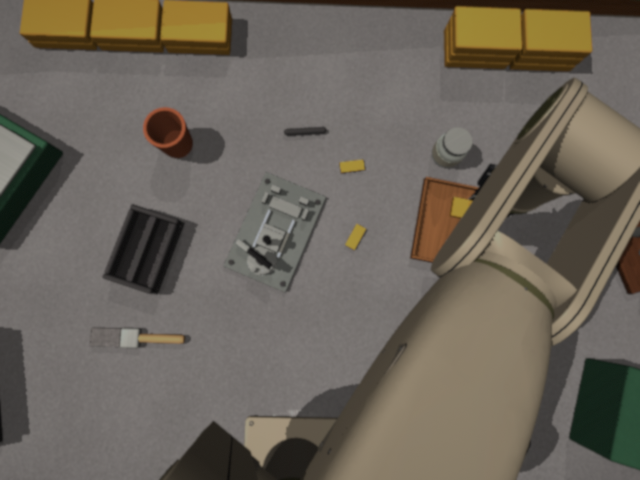

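The bar is held level over the tray centre; the jar at (560,195) is well outside the gripper's path. I lower.

Call:
drive_tool(deltas=[[175,0.01,0,0,0,0,0],[175,0.025,0,0,0,0,0],[175,0.04,0,0,0,0,0],[175,0.055,0,0,0,0,0],[175,0.07,0,0,0,0,0],[175,0.085,0,0,0,0,0],[175,0.1,0,0,0,0,0],[175,0.112,0,0,0,0,0],[175,0.12,0,0,0,0,0],[175,0.125,0,0,0,0,0]])

```text
time: 25.42
tool_pos: [536.4, -327.2, 21.1]
tcp_rot: [-119.4, 89.9, 140.7]
ft_force: [-0.7, -0.0, -10.2]
finger_gap: 36.1
```

Call:
drive_tool(deltas=[[175,0.002,0,0,0,0,0],[175,0.004,0,0,0,0,0],[175,0.006,0,0,0,0,0],[175,0.008,0,0,0,0,0],[175,0.01,0,0,0,0,0],[175,0.011,0,0,0,0,0],[175,0.012,0,0,0,0,0],[175,0.0125,0,0,0,0,0],[175,0.0125,0,0,0,0,0],[175,0.0125,0,0,0,0,0]])

```text
time: 26.25
tool_pos: [537.1, -328.5, 10.4]
tcp_rot: [66.6, 90.0, -33.4]
ft_force: [-0.4, 0.4, -9.6]
finger_gap: 36.3
```

```bash
python3 - <<'E'
from h import *
from bench import snapshot,sense
goto(536,-330,2.6,-10);print(sense()["ft_force"])
W=snapshot("wrist");cv2.imwrite("pics/w19.png",W["frame"])
E
```

```text
delta m [ 0.0078 -0.0008  0.0017] rot [-0.0005  0.     -0.0001] at [ 537.1 -328.5   10.4] psi -10.03
[-0.4464074   0.37442278 -9.56035637]
```

View pics/w19.png

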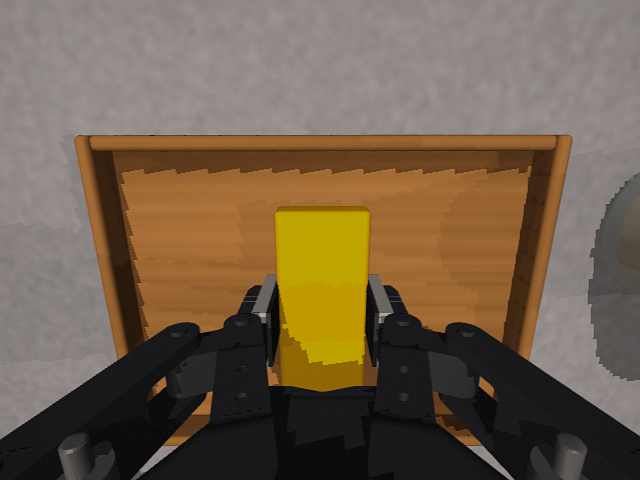

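Centred in the tray and about 8 mm up. I lower slowly to contact.

Call:
drive_tool(deltas=[[175,0.001,0,0,0,0,0],[175,0.002,0,0,0,0,0],[175,0.003,0,0,0,0,0],[175,0.004,0,0,0,0,0],[175,0.005,0,0,0,0,0],[175,0.0055,0,0,0,0,0],[175,0.006,0,0,0,0,0],[175,0.0065,0,0,0,0,0],[175,0.0065,0,0,0,0,0],[175,0.0065,0,0,0,0,0]])

```text
time: 27.13
tool_pos: [537.1, -328.5, 5.2]
tcp_rot: [-103.2, 90.0, 156.8]
ft_force: [-6.7, 4.7, 3.6]
finger_gap: 36.3
```

Contact: the force went from −9.6 to +3.6 N. I release in place.

Call:
drive_tool(deltas=[[172,0,0,0,0,0,0],[165,0,0,0,0,0,0],[158,0,0,0,0,0,0],[150,0,0,0,0,0,0],[142,0,0,0,0,0,0],[134,0,0,0,0,0,0],[120,0,0,0,0,0,0],[110,0,0,0,0,0,0],[110,0,0,0,0,0,0],[110,0,0,0,0,0,0]], squeeze=20)

```text
time: 27.97
tool_pos: [537.4, -328.8, 4.2]
tcp_rot: [64.8, 89.9, -35.3]
ft_force: [0.5, 0.1, 0.3]
finger_gap: 48.7
```

```bash
python3 - <<'E'
from h import *
from bench import snapshot,sense
goto(536,-330,2.6,-10);print(sense()["ft_force"])
W=snapshot("wrist");cv2.imwrite("pics/w20.png",W["frame"])
E
```

```text
delta m [ 0.0016 -0.0012  0.0015] rot [-0.0005  0.0004 -0.0008] at [ 537.4 -328.8    4.2] psi -10.03
[0.52154158 0.12183833 0.34209895]
```

View pics/w20.png

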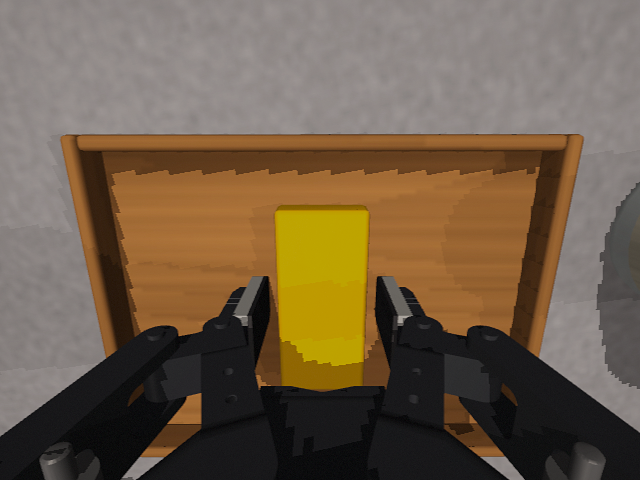

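The bar is released (275–368 px, between the pads). I retreat straight up.

Call:
drive_tool(deltas=[[110,-0.003,0,0,0,0,0],[110,-0.01,0,0,0,0,0],[110,-0.02,0,0,0,0,0],[110,-0.035,0,0,0,0,0],[110,-0.055,0,0,0,0,0],[110,-0.075,0,0,0,0,0],[110,-0.095,0,0,0,0,0],[110,-0.115,0,0,0,0,0],[110,-0.135,0,0,0,0,0],[110,-0.15,0,0,0,0,0]])

```text
time: 28.85
tool_pos: [537.8, -329.0, 157.5]
tcp_rot: [63.8, 89.8, -36.2]
ft_force: [-0.0, -0.0, 0.5]
finger_gap: 48.5
```

```bash
python3 - <<'E'
from h import *
from bench import snapshot,sense
W=snapshot("wrist");cv2.imwrite("pics/w21.png",W["frame"])
t=[536.1,-330.1,np.radians(-9.66)]
print(proj(W,pl(t,[[0,0,19]])),sense()["ft_force"])
b=[536.1,-330.1,np.radians(-10)]
print(proj(W,pl(b,[[-19,42.5,19],[19,42.5,19],[19,-42.5,19],[-19,-42.5,19]])).round(1))
S=snapshot("scene")["frame"];cv2.imwrite("pics/s21.png",S)
T=snapshot("top")["frame"];cv2.imwrite("pics/t21.png",cv2.resize(T[165:300,215:340],None,fx=4.4,fy=4.4,interpolation=cv2.INTER_CUBIC))
E
```

```text
[[320.22853684 221.35670724]] [ 1.13005126 -0.72534715  2.83345807]
[[297.1 171.5]
 [343.1 171.5]
 [341.5 267.3]
 [299.1 267.3]]
```

View pics/w21.png

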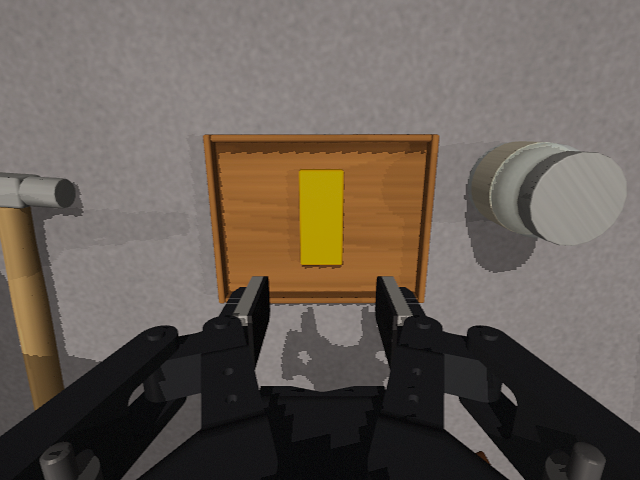

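View pics/s21.png

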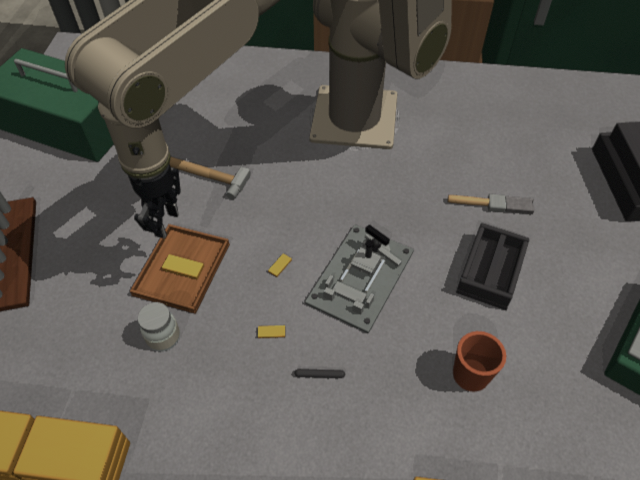

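View pics/t21.png

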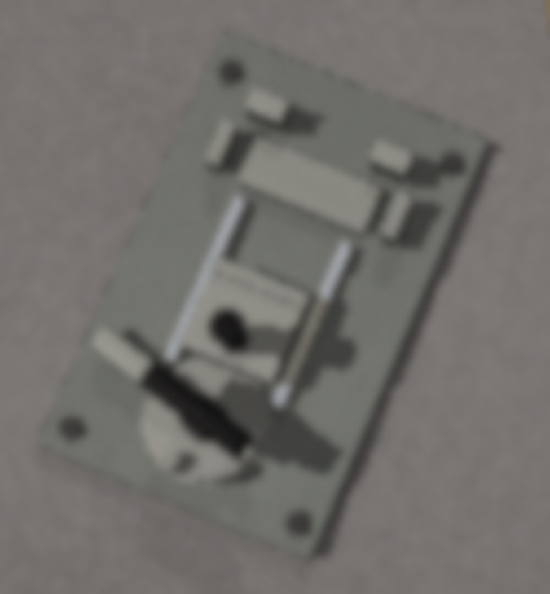

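```bash
python3 - <<'E'
from h import *
from bench import snapshot,hand_in,sense
T=snapshot("top");p=[520.88,57.73,np.radians(-20.95)]
for j in(0,35,38,40,42): print(j,(proj(T,pl(p,[[-3-j,0,90]]))-[215,165])*4.4)
print((proj(T,pl(p,[[-85.5,0,78],[-85.5,0,87]]))-[215,165])*4.4)
print(sense()["qd"].round(2))
print(hand_in())
E
```

```text
0 [[263.66321532 241.06291314]]
35 [[234.02673832 308.80522017]]
38 [[231.47179228 314.64525098]]
40 [[229.76719967 318.5415655 ]]
42 [[228.06156976 322.44025107]]
[[195.98986573 404.51397351]
 [193.97741696 402.56154298]]
[ 0.    1.62  1.82 -0.07 -0.22 -0.01]
the job is handed in; nothing more can be done
None
```

The gold bar is out of the jig and lying flat near the centre of the tray floor. The job is handed in after about 29 s of the 64 s allowed.

**What I did**
- **Knob:** I pulled it up about 13 mm (10 N on the wrist, as the spring should give). I turned it 75° anticlockwise while it was up, lowered it into the release notch and let go.
- **Jaw:** I slid it back by the post to its stop.
- **Bar:** I gripped it, regripped 3 mm higher, and lifted it level at 8–9 N. I lowered it slowly into the tray until I felt contact, then released it.

**Last checks**
- **Bar:** in the wrist picture it matches the predicted outline for lying on the tray floor to about 2–3 px. Contact came 2–3 mm higher than I had worked out. The fingertips may have touched the floor first, so the bar could have settled that last bit when released.
- **Jaw:** the post cap in the top picture fits the fully back position (42 mm). It appears about 2 mm beyond it, which is within calibration error.
- **Knob:** just after release, the arm tip lay within 2 px of where 1.31 rad puts it, and the crossbar's size fitted the fully down height. I could not read the lift or turn directly.
- **Other things:** none of the other things on the bench in view had visibly moved.
- **Arm:** still settling slightly (under 2 degrees/s) at hand-in, well clear of everything. Its force reading was about 3 N at one moment after it rose, probably from the stop.

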